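# Slide the bearing ring round the bench clutter into its pressing nest

## Task

Push the steel bearing ring across the bench, keeping it flat on the bench top, round the fixed red bin, green vee block and screw jack without anything touching them, and into the open mouth of the blue nest. Push it on past the spring roller and press it home with about 10 N against the orange stop, wherever that has been set, so that the roller springs right out behind it, then let go and leave it there. Do not disturb the loose socket and wrench, and never force the ring against the nest (20 N is too much).

Things in the scene. Friction and masses are not known exactly. Their poses are not given: they have to be found in the camera images.
- ring: Bright oiled steel bearing ring lying flat, loose: outer diameter 84 mm, bore 56 mm right through, 28 mm high; about 0.5 to 0.85 kg. Origin at the centre of its underside, z up. Closed fingers fit into the bore and can push it from inside in any direction; oiled, friction about 0.3, so it slides with 1 to 4 N.
- nest: Blue nest fixed on the bench. Its lane runs along its own +y, 88 mm wide, between rails 14 mm thick, 12 mm high, y = -62 to +80 mm; before them wings flare to 120 mm at y = -88 mm. An orange carriage (26 mm high) with stop bar and, outside the -x rail to x = -98 mm, the roller, is clamped on it. Origin at bench level: where the ring's centre is home in the middle setting.
- latch (a joint): Brass roller (16 mm) of the carriage: 0 = fully out, 9 mm into the lane; in m, up to 0.010. Spring 1.2 N + 0.3 N per mm. Touches the ring about 48 mm before home, is pushed in most (4 to 9 mm) near 24 mm before, fully out only behind a ring that is home (within 3 mm). The carriage's setting is NOT reported: home lies up to 10 mm either side of the nest's origin along y. Rigid stop: feel for it.
- bin: Red open parts bin with bolts in it, fixed obstacle: 100 mm (own x) by 80 mm (own y), 50 mm high. Origin at the centre of its underside. It may be the nearer or the farther of the pair with the vee block; the free way for the ring lies between the two (at least 110 mm free).
- vee: Green vee block with a steel bar lying in it, fixed obstacle: 96 mm (own x) by 76 mm (own y), 50 mm high. Origin at the centre of its underside.
- jack: Dark steel screw jack, fixed obstacle: round, 50 mm diameter, 50 mm high. Origin at the centre of its underside.
- socket: Loose aluminium-coloured wrench socket standing up, 28 mm diameter, 36 mm high, origin at the centre of its underside. A bystander.
- wrench: Loose steel wrench 150 mm long lying flat along its own x axis, origin near its middle at the underside. A bystander.
Things that resemble listed ones, but are neither listed nor needed, are in the scene too. There is more than one size of the ring; the job needs the larger. There is more than one size of the nest; the job needs the smaller.

How it is judged (in metres and radians):
On the way, in this order (a step that is already met when the one before it is completed fails the run):
1. the ring is in the mouth of the nest (y of ring in the frame of nest between -0.085 and 0 m and x of ring in the frame of nest between -0.012 and 0.012 m), for 0.05 s.
2. the ring passes the roller, pushing it back by more than 2.5 mm (value of joint latch above 0.0025 m), for 0.05 s.
3. with the roller out again behind it, the ring is pressed against the stop with more than 5 N (value of joint latch below 0.001 m and y of ring in the frame of nest above -0.013 m and contact force between ring and nest above 5 N), for 0.15 s.
At the end, for the whole second after the job is handed in: The ring lies flat and still in the nest between stop and roller: roller out to within 1 mm behind it, ring centre within 13 mm of the nest's origin along the lane and 4 mm across it, let go (value of joint latch below 0.001 m and y of ring in the frame of nest between -0.013 and 0.013 m and x of ring in the frame of nest between -0.004 and 0.004 m and height (world z) of ring below 0.003 m and linear speed of ring below 0.005 m/s); the robot touches nothing.
It fails at once if the red bin, the vee block or the jack is touched (contact force between any of bin, vee, jack and anything else above 0.3 N).
It fails at once if the ring is forced against any part of the nest with more than 20 N (contact force between ring and nest above 20 N).
It fails at once if the ring is lifted more than 6 mm or tipped off the bench (height (world z) of ring above 0.006 m or angle between ring's own z axis and vertical above 0.12 rad).
It fails at once if the socket or the wrench is moved more than 5 mm or the socket is knocked over (distance of any of socket, wrench from where it was at the start of the episode above 0.005 m or angle between socket's own z axis and vertical above 0.3 rad).
It also fails if it takes over 67 s, if anything falls off the work surface, if the arm or the gripper's body presses on something with over 40 N, if the wrist force passes 120 N, or if a joint passes its speed limit or range.

## Robot

A 6-joint arm with a two-finger parallel gripper is mounted at the origin on the work surface. World frame = base frame: x ahead of the robot, y to its left, z up, the work surface at z = 0. Lengths are in m, angles in degrees, forces in N, time in s.
With the tool pointing down it reaches from about 0.3 to 0.875 m from the base axis. Payload 4.2 kg.
Tool frame: the origin (TCP) lies on the centre line of the jaws, within the pads' length; the fingertips stand 19 mm ahead of it and the grasp point (between the pads) is the TCP (robot.tcp_to_tips is the distance from the TCP to the fingertips, in m); z points along the fingers, y is the line along which they close (so a half turn about z gives the same grasp; the last joint's range is limited). The gripper opens to 85 mm and grips with 20 to 120 N. Pads are 22 mm wide; open, the fingers measure 114 mm over their backs; the gripper's body (76 mm by 85 mm) begins 54 mm behind the grasp point. The pads swing forward as they close: fully open they stand 13 mm farther back than shut.
Start: joints at [-75.172, 18.312, 89.639, -0, 72.044, -1.146], TCP at [0.158, -0.553, 0.25] pointing down, gripper open.
Joint ranges: [-177.97, 177.97], [-48.28, 115.42], [12.27, 149.76], [-77.06, 257.06], [2.81, 150.46], [-146.56, 146.56]. Speed limits (degrees/s): [147.25, 147.25, 180, 180, 180, 180].

## Interface

Orientations are given as a 3x3 rotation matrix whose columns are the frame's x, y, z axes.
In Python, from bench import monitor, eyes, robot gives the robot as it stands. The module is installed in compiled form; this text tells all that it offers.
- The arm moves only by the shell command python3 -m jog 'ROWS'. ROWS is text: rows parted by semicolons, each of 7 numbers parted by spaces: the shift along the world's x, y, z in mm, then the turn, a rotation vector about the world's x, y, z in degrees, then the finger opening in mm, from 0 to 85.4. In form: dx dy dz ax ay az claw; .... A call has 1 to 5 rows; each row shifts and turns the commanded pose from where the row before left it; what a row does not reach is not made up. A row lasts 1/12 s, in which the tool goes at most 41.7 mm and 7.16 degrees, less where a joint would pass 70% of its speed; a pose out of reach is approached as far as the arm can. A call is refused whole if a number of a shift passes 41.7 or a number of a turn 7.16, either way. A call with a gripper value outside its range is refused whole. The fingers move at their own pace and stop on an object; the grip force is fixed at half the most. Time passes only in rows, so rows that do not move let the fingers close. It gives the time, the measured TCP pose, the force, the opening and the grip force at its end, in the units of the state.
- monitor.get_obs(): the state, without advancing time (a new reading comes with each control period).
- eyes.camera(name): name is "scene" or "top" or "wrist"; returns a dict with "img" (420x560x3 uint8, blue, green, red), "range_z" (420x560 float32, m along the optical axis (not along the pixel's ray), 0 where there is no reading), "fx", "fy", "cx", "cy" (pixels), "dist" ([k1, k2, p1, p2, k3] as OpenCV has them; the pictures are not rectified), "R" (3x3) and "t" (3): a world point X has camera coordinates R X + t; the wrist camera has in their place "mount" (4x4, takes a point from camera to tool coordinates, whose origin is the TCP and whose axes are the flange's). Camera axes: x right, y down, z forward; pixel columns grow to the right and rows downward; lengths in m; the calibration is good to about 2 mm. A picture is of the moment at which its call begins: read the wrist's pose just before it.
- robot.job_done(): hands the job in; it is judged then, once.
The state is a dict: "time": time; "qpos": joint angles; "dq": joint speeds; "joint_efforts": joint torques, N m; "ee_pos": TCP position; "orientation": TCP orientation; "force": force on the tool from outside, world axes, zero at the start; "wrist_torque": the same for the moment, N m; "grip_width": finger opening in m; "grip_force": force on a finger pad.
Only numpy, scipy, OpenCV 4.12 (cv2) and the standard library are available. Lean on these libraries where they do the work, as an engineer would, in place of code of your own. Each camera call takes 0.05 s, during which the arm holds its last target. There are 200 camera calls.

## Working session

There is one attempt and no reset: what is moved stays moved. The work goes in short steps, Python scripts to look and compute and a shell command to move; the robot and the scene stay as the last step left them, time stands still between calls to the robot, and variables do not carry over. Pictures are saved under pics/ and viewed, at most 10 in all, crops included, and the job is handed in when it is done.

```bash
mkdir -p pics; cat > h.py <<'E'
import numpy as np, cv2
from bench import monitor, eyes, robot
def shot(n,f=None):
    c=eyes.camera(n); c['K']=np.array([[c['fx'],0,c['cx']],[0,c['fy'],c['cy']],[0,0,1.]]); 
    if f: cv2.imwrite('pics/'+f,c['img'])
    np.savez('last_'+n+'.npz',**c)
    return c
def load(n): return dict(np.load('last_'+n+'.npz'))
def rays(c,px):
    px=np.asarray(px,float).reshape(-1,1,2)
    u=cv2.undistortPoints(px,c['K'],np.asarray(c['dist'],float)).reshape(-1,2)
    d=np.c_[u,np.ones(len(u))]@c['R']; o=-c['R'].T@c['t']
    return o,d
def onplane(c,px,z):
    o,d=rays(c,px); s=(z-o[2])/d[:,2]; return o+d*s[:,None]
def depthpts(c,px):
    px=np.asarray(px,int).reshape(-1,2)
    o,d=rays(c,px); return o+d*c['range_z'][px[:,1],px[:,0]][:,None]
E
python3 - <<'E'
from h import *
for n in ('scene','top'):
    c=shot(n,n+'0.png'); print(n,-c['R'].T@c['t'],c['fx'])
print(monitor.get_obs())
E
```

```text
scene [1.45207121 0.41186542 0.80988798] 539.3450026277505
top [0.39531769 0.07740943 1.28301774] 495.14264237870344
{'time': 0.1, 'qpos': array([-7.51707718e+01,  1.83480135e+01,  8.96980168e+01, -1.36797142e-03,
        7.20420444e+01, -1.14617646e+00]), 'dq': array([ 0.05504378, -0.27657518, -0.29620615,  0.06601062, -0.06244108,
       -0.02584042]), 'joint_efforts': array([ 4.81954303e-04, -4.16407192e+01, -2.34704679e+01, -7.09447545e-05,
        4.87520694e-03, -5.63501629e-06]), 'ee_pos': array([ 0.15815035, -0.55243502,  0.24957542]), 'orientation': array([[ 9.61377901e-01,  2.75231465e-01, -4.15383513e-04],
       [ 2.75231778e-01, -9.61376761e-01,  1.48018067e-03],
       [ 8.05223885e-06, -1.53733973e-03, -9.99998818e-01]]), 'force': array([0.05926739, 0.51547791, 0.49824549]), 'wrist_torque': array([-0.01610058, -0.01028309, -0.06367108]), 'grip_force': 0.0, 'grip_width': 0.0852341808351402}
```

View pics/top0.png

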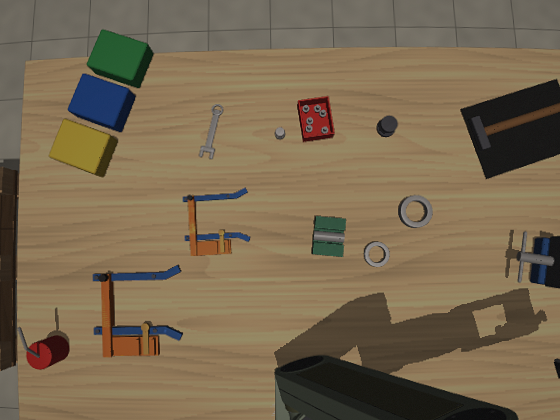

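View pics/scene0.png

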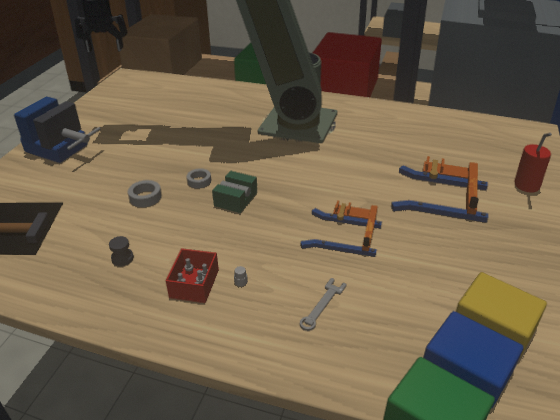

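The top view has world +x up and +y left.
- **Rings:** the one at (415,211) is larger than the one at (376,254), so (415,211) is the ring meant.
- **Nests:** the one at (212,222) is smaller than the one at (140,312), so (212,222) is the nest meant. Its mouth faces right.
- **Obstacles:** bin (315,118), vee (329,237), jack (387,126).
- **Bystanders:** socket (280,133), wrench (211,131).

Next I'll measure these and check the sizes.

```bash
cat > m.py <<'E'
from h import *
c=load('top'); im=c['img']; hsv=cv2.cvtColor(im,cv2.COLOR_BGR2HSV)
H,S,V=[hsv[...,i].astype(int) for i in range(3)]
def rep(name,m,roi,z,amin=15):
    x0,y0,x1,y1=roi; mm=np.zeros_like(m,np.uint8); mm[y0:y1,x0:x1]=m[y0:y1,x0:x1]*255
    for k in cv2.findContours(mm,cv2.RETR_EXTERNAL,cv2.CHAIN_APPROX_NONE)[0]:
        if cv2.contourArea(k)<amin: continue
        P=onplane(c,k.reshape(-1,2),z)[:,:2]*1000
        (cx,cy),(w,h),a=cv2.minAreaRect(P.astype(np.float32))
        print(name,'px',k.reshape(-1,2).mean(0).round(),'xy',round(cx,1),round(cy,1),'wh',round(w,1),round(h,1),'a',round(a,1))
gray=(S<70)&(V>60)
rep('ringL',gray,(390,185,440,236),.028); rep('ringS',gray,(358,236,394,272),.02)
rep('vee',(H>40)&(H<90)&(S>60),(300,200,360,270),.05,100)
rep('bin',((H<8)|(H>172))&(S>120),(290,85,345,150),.05,100)
rep('jack',(V<75),(370,110,402,142),.05)
blue=(H>100)&(H<125)&(S>90)
rep('nestS',blue,(170,180,260,265),.012); rep('nestL',blue,(85,255,190,365),.012)
rep('orange',(H>4)&(H<18)&(S>170),(170,180,260,265),.026)
rep('socket',gray,(270,122,292,145),.036); rep('wrench',gray,(190,95,230,165),.005)
p=[(415,197),(415,211),(190,222),(316,105),(329,220),(387,122),(230,194)]
print((depthpts(c,p)*1000).round(1))
cr=im[170:275,170:450]
cv2.imwrite('pics/crop1.png',cv2.resize(cr,None,fx=2.8,fy=2.8,interpolation=cv2.INTER_CUBIC))
E
python3 m.py
```

```text
ringL px [416. 211.] xy 495.9 -267.8 wh 80.7 82.0 a 88.8
ringS px [377. 254.] xy 388.6 -162.8 wh 64.1 61.0 a 88.7
vee px [327. 248.] xy 406.0 -36.1 wh 76.6 34.4 a 83.7
vee px [329. 224.] xy 465.5 -42.6 wh 76.6 36.4 a 83.9
bin px [315. 118.] xy 736.1 -14.1 wh 109.2 83.3 a 8.1
jack px [386. 126.] xy 712.7 -194.8 wh 48.9 53.1 a 87.5
nestS px [208. 236.] xy 441.4 269.2 wh 12.3 55.3 a 3.5
nestS px [236. 236.] xy 442.1 193.8 wh 65.8 16.0 a 81.0
nestS px [220. 196.] xy 545.9 235.3 wh 21.3 137.1 a 7.9
nestL px [126. 330.] xy 200.4 484.2 wh 18.2 77.6 a 0.4
nestL px [ 98. 330.] xy 199.8 562.2 wh 18.3 19.4 a 0.5
nestL px [165. 332.] xy 199.1 380.8 wh 86.1 27.4 a 78.2
nestL px [145. 275.] xy 343.5 434.1 wh 29.4 182.4 a 7.0
orange px [209. 246.] xy 426.4 260.7 wh 61.3 102.7 a 3.0
orange px [192. 214.] xy 501.8 307.0 wh 87.3 16.8 a 3.0
socket px [280. 133.] xy 704.1 78.4 wh 23.1 29.0 a 88.8
wrench px [211. 133.] xy 722.2 257.6 wh 38.3 148.0 a 76.0
[[ 5.320e+02 -2.661e+02  2.520e+01]
 [ 4.981e+02 -2.715e+02 -2.000e-01]
 [ 4.788e+02  3.126e+02  2.260e+01]
 [ 7.810e+02 -1.900e+01  1.610e+01]
 [ 4.756e+02 -4.090e+01  4.950e+01]
 [ 7.225e+02 -1.960e+02  5.250e+01]
 [ 5.508e+02  2.101e+02  8.700e+00]]
```

View pics/crop1.png

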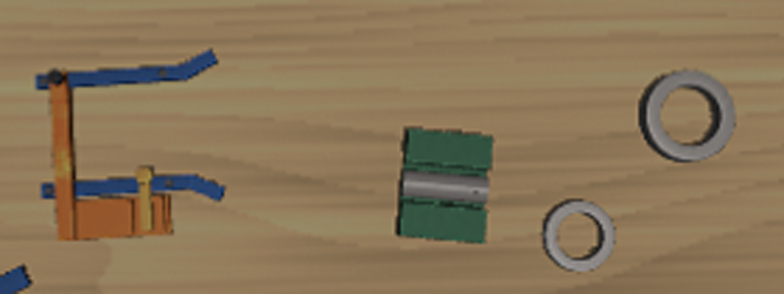

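Both picks are confirmed. In the crop the large ring is at (688,115), and the small nest has its roller at (145,200) and its stop bar at (62,160). The vee is at (445,185). Next I'll fit the nest's rails.

```bash
cat > n.py <<'E'
from h import *
def nest(c,up,lo,allroi,vmin=0):
    hsv=cv2.cvtColor(c['img'],cv2.COLOR_BGR2HSV); H,S,V=[hsv[...,i].astype(int) for i in range(3)]
    b=(H>100)&(H<125)&(S>90)
    L=[]
    for (x0,y0,x1,y1) in (up,lo):
        v,u=np.nonzero(b[y0:y1,x0:x1]); P=onplane(c,np.c_[u+x0,v+y0],.012)[:,:2]*1000
        f=cv2.fitLine(P.astype(np.float32),cv2.DIST_HUBER,0,.01,.01).ravel()
        d=f[:2]*np.sign(f[1]); L.append((f[2:],d)); print('rail c',f[2:].round(1),'lane angle',np.degrees(np.arctan2(d[1],d[0])).round(2),'len',np.ptp(P@d).round(1),'w',np.ptp(P@np.array([d[1],-d[0]])).round(1))
    d=(L[0][1]+L[1][1]); d/=np.linalg.norm(d); n=np.array([d[1],-d[0]])
    a,bb=[l[0]@n for l in L]; print('sep',a-bb,'mid n',(a+bb)/2)
    x0,y0,x1,y1=allroi; v,u=np.nonzero(b[y0:y1,x0:x1]); P=onplane(c,np.c_[u+x0,v+y0],.012)[:,:2]*1000
    s=P@d; print('along min,max',s.min(),s.max(),'span(168)',np.ptp(s))
    for sn in (P@n>(a+bb)/2,P@n<(a+bb)/2): print('  side',s[sn].min(),s[sn].max())
    s0=((s.min()+88)+(s.max()-80))/2
    o=n*(a+bb)/2+d*s0; print('origin',o,'dir',d,'angle',np.degrees(np.arctan2(d[1],d[0])))
if __name__=='__main__': nest(load('top'),(198,185,231,206),(198,228,226,245),(175,180,260,262))
E
python3 n.py
```

```text
rail c [543.7 253.2] lane angle 92.95 len 84.3 w 12.9
rail c [441.5 264.2] lane angle 93.17 len 70.9 w 12.3
sep 101.37253 mid n 505.71344
along min,max 137.88610182620195 304.32739260188845 span(168) 166.4412907756865
  side 137.88610182620195 303.84849080632324
  side 138.23517467319843 304.32739260188845
origin [492.97324032 251.78669099] dir [-0.05339194  0.99857366] angle 93.060585
```

Nest origin is about (493, 252) with the lane at 93.1°. Rail separation is 101.4 mm (should be 102) and span 166.4 mm (should be 168), so the fit is sound. Now I'll close the fingers, align to the lane and go above the ring.

```bash
python3 -m jog '30 25 0 0 0 -6 0; 30 25 0 0 0 -6 0; 30 25 0 0 0 0 0; 30 25 0 0 0 0 0; 30 25 0 0 0 0 0' && python3 -m jog '30 25 0 0 0 0 0; 30 25 0 0 0 0 0; 30 25 0 0 0 0 0; 30 25 0 0 0 0 0; 30 25 0 0 0 0 0' && python3 -m jog '30 25 0 0 0 0 0; 8 9 -20 0 0 0 0; 0 0 -30 0 0 0 0;0 0 0 0 0 0 0;0 0 0 0 0 0 0'
cat > w.py <<'E'
from h import *
import sys
o=monitor.get_obs(); c=eyes.camera('wrist')
M=np.array(c['mount']); T=np.eye(4); T[:3,:3]=o['orientation']; T[:3,3]=o['ee_pos']
W=T@M; c['R']=W[:3,:3].T; c['t']=-c['R']@W[:3,3]; c['K']=np.array([[c['fx'],0,c['cx']],[0,c['fy'],c['cy']],[0,0,1.]])
np.savez('last_wrist.npz',**c); cv2.imwrite('pics/'+sys.argv[1],c['img'])
print(o['ee_pos'].round(4),o['force'].round(2),o['orientation'].round(3).tolist(),'cam',W[:3,3].round(3))
E
python3 w.py w1.png
```

```text
time: 0.52
ee_pos: [0.3091, -0.4263, 0.25]
orientation: [[0.998, 0.069, -0.0], [0.069, -0.998, 0.001], [-0.0, -0.001, -1.0]]
force: [0.6, -0.2, -0.1]
grip_width: 0.0254
grip_force: 0.0
time: 0.93
ee_pos: [0.4592, -0.3012, 0.2501]
orientation: [[0.998, 0.069, -0.001], [0.069, -0.998, 0.0], [-0.001, -0.0, -1.0]]
force: [0.3, -0.7, 0.7]
grip_width: 0.0003
grip_force: 0.0
time: 1.35
ee_pos: [0.4953, -0.2681, 0.1989]
orientation: [[0.998, 0.07, -0.004], [0.07, -0.998, 0.002], [-0.004, -0.002, -1.0]]
force: [0.4, -0.6, -0.1]
grip_width: 0.0
grip_force: 0.0
[ 0.4953 -0.2681  0.1989] [ 0.42 -0.57 -0.11] [[0.998, 0.07, -0.004], [0.07, -0.998, 0.002], [-0.004, -0.002, -1.0]] cam [ 0.577 -0.263  0.322]
```

View pics/w1.png

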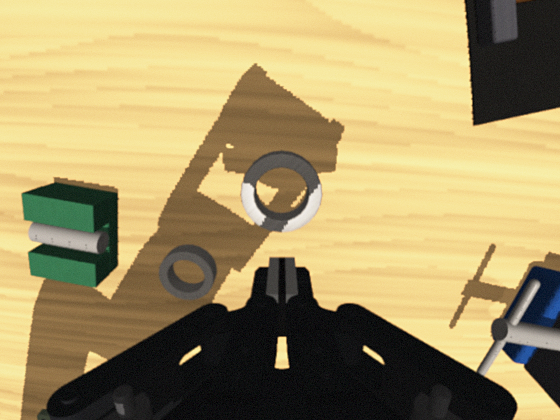

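The wrist view shows the ring centred near pixel (281,190), the smaller ring at (188,271) and the vee at (70,235). Casting the ring's edge rays onto z = 28 mm:

```bash
python3 - <<'E'
from h import *
c=load('wrist')
P=onplane(c,[(241.5,190.5),(322,190.5),(281.5,151),(281.5,231),(281.5,190.5)],.028)*1000
print(P.round(1)); print(depthpts(c,[(247,190),(281,156),(281,190)])*1000)
E
```

```text
[[ 497.3 -226.6   28. ]
 [ 503.  -308.3   28. ]
 [ 539.8 -264.5   28. ]
 [ 455.8 -270.3   28. ]
 [ 500.1 -267.3   28. ]]
[[ 4.98253500e+02 -2.32241918e+02  2.82089644e+01]
 [ 5.35043864e+02 -2.64346524e+02  2.88934292e+01]
 [ 4.93273690e+02 -2.67064165e+02 -3.30257611e-01]]
```

Ring centre is about (498,-267.5), with depth 28 mm and diameter 82–84 mm, as it should be. Now lower into the bore.

```bash
python3 -m jog '2.5 0.5 -40 0 0 0 0; 0 0 -40 0 0 0 0; 0 0 -40 0 0 0 0; 0 0 -30 0 0 0 0; 0 0 -15 0 0 0 0' && python3 -m jog '0 0 -7 0 0 0 0; 0 0 0 0 0 0 0; 0 0 0 0 0 0 0'
```

```text
time: 1.82
ee_pos: [0.4974, -0.2687, 0.0334]
orientation: [[0.998, 0.068, -0.003], [0.068, -0.998, 0.001], [-0.003, -0.002, -1.0]]
force: [-0.7, 0.1, -0.2]
grip_width: 0.0002
grip_force: 0.0
time: 2.07
ee_pos: [0.4998, -0.2695, 0.03]
orientation: [[0.998, 0.068, 0.003], [0.068, -0.998, -0.002], [0.003, 0.002, -1.0]]
force: [0.7, -0.7, 0.5]
grip_width: 0.0004
grip_force: 0.0
```

```bash
python3 -m jog '2 5 0 0 0 0 0; 3 7 0 0 0 0 0; 5 12 0 0 0 0 0; 5 12 0 0 0 0 0; 5 12 0 0 0 0 0' && python3 -m jog '5 12 0 0 0 0 0; 5 12 0 0 0 0 0; 5 12 0 0 0 0 0; 5 12 0 0 0 0 0; 5 12 0 0 0 0 0'; python3 - <<'E'
from h import *
shot('top','top1.png')
E
python3 w.py w2.png
```

```text
time: 2.48
ee_pos: [0.5195, -0.2194, 0.0292]
orientation: [[0.998, 0.07, 0.001], [0.07, -0.998, -0.001], [0.001, 0.001, -1.0]]
force: [-1.6, -2.8, 0.9]
grip_width: 0.0002
grip_force: 1.6
time: 2.9
ee_pos: [0.5441, -0.1589, 0.0283]
orientation: [[0.998, 0.07, -0.0], [0.07, -0.998, -0.0], [-0.0, 0.0, -1.0]]
force: [-0.4, -3.3, 1.2]
grip_width: -0.0002
grip_force: 1.6
[ 0.545  -0.157   0.0282] [ 0.93  1.79 -0.09] [[0.998, 0.07, 0.001], [0.07, -0.998, 0.001], [0.001, -0.001, -1.0]] cam [ 0.626 -0.152  0.152]
```

View pics/w2.png

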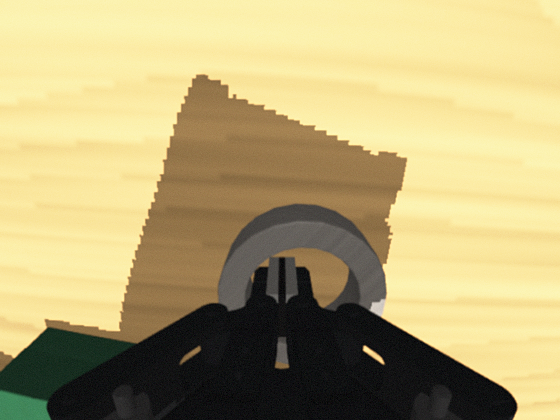

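The ring trails the fingers inside its bore as intended: bore at (300,280), vee at lower left (70,360) and well clear. Continue through the gap, then come down to the lane line.

```bash
python3 -m jog '2 6 0 0 0 0 0; 4 12 0 0 0 0 0; 4 12 0 0 0 0 0; 4 12 0 0 0 0 0; 4 12 0 0 0 0 0' && python3 -m jog '4 12 0 0 0 0 0; 4 12 0 0 0 0 0; 4 12 0 0 0 0 0; 4 12 0 0 0 0 0; 2 12 0 0 0 0 0' && python3 -m jog '0 12 0 0 0 0 0; 0 12 0 0 0 0 0; 0 12 0 0 0 0 0; 0 12 0 0 0 0 0; 0 8 0 0 0 0 0' && python3 -m jog '-4 4 0 0 0 0 0; -8 6 0 0 0 0 0; -8 6 0 0 0 0 0; -8 6 0 0 0 0 0; -8 6 0 0 0 0 0' && python3 -m jog '-8 6 0 0 0 0 0; -8 6 0 0 0 0 0; -8 6 0 0 0 0 0; -8 6 0 0 0 0 0; -6 6 0 0 0 0 0'
```

```text
time: 3.42
ee_pos: [0.5618, -0.1052, 0.0281]
orientation: [[0.998, 0.069, -0.001], [0.069, -0.998, 0.0], [-0.001, -0.0, -1.0]]
force: [-0.4, -2.0, -0.4]
grip_width: 0.0002
grip_force: 2.7
time: 3.83
ee_pos: [0.5805, -0.045, 0.0283]
orientation: [[0.998, 0.07, 0.001], [0.07, -0.998, -0.0], [0.001, 0.0, -1.0]]
force: [-0.4, -1.6, -2.5]
grip_width: 0.0
grip_force: 1.5
time: 4.25
ee_pos: [0.5796, 0.0112, 0.0284]
orientation: [[0.998, 0.07, 0.0], [0.07, -0.998, 0.0], [0.0, -0.0, -1.0]]
force: [0.4, -2.3, -1.5]
grip_width: 0.0001
grip_force: 1.1
time: 4.67
ee_pos: [0.543, 0.038, 0.0286]
orientation: [[0.998, 0.069, 0.001], [0.069, -0.998, -0.0], [0.001, 0.0, -1.0]]
force: [1.5, -1.4, 0.8]
grip_width: -0.0001
grip_force: 1.6
time: 5.08
ee_pos: [0.5047, 0.0682, 0.0284]
orientation: [[0.998, 0.069, -0.0], [0.069, -0.998, -0.0], [-0.0, 0.0, -1.0]]
force: [2.2, -2.2, 2.4]
grip_width: -0.0001
grip_force: 2.2
```

```bash
python3 -m jog '-1 7 0 0 0 0 0; -0.4 8 0 0 0 0 0; -0.4 8 0 0 0 0 0; -0.4 8 0 0 0 0 0; -0.4 8 0 0 0 0 0'; python3 -m jog '0 0 0 0 0 0 0'; python3 - <<'E'
from h import *
c=shot('top','top2.png'); o=monitor.get_obs(); print(o['ee_pos'])
cv2.imwrite('pics/top2c.png',cv2.resize(c['img'][150:290,160:320],None,fx=4,fy=4,interpolation=cv2.INTER_CUBIC))
E
python3 w.py w3.png; cd pics; python3 -c "
import cv2,numpy as np
a=cv2.imread('top2c.png');b=cv2.imread('w3.png')
a=cv2.resize(a,(400,350));b=cv2.resize(b,(400,300));o=np.zeros((350,800,3),np.uint8);o[:,:400]=a;o[:300,400:]=b;cv2.imwrite('both.png',o)"
```

```text
time: 5.5
ee_pos: [0.5032, 0.1075, 0.0283]
orientation: [[0.998, 0.07, -0.0], [0.07, -0.998, -0.0], [-0.0, 0.0, -1.0]]
force: [0.4, -3.6, 2.0]
grip_width: -0.0
grip_force: 2.2
time: 5.58
ee_pos: [0.503, 0.1084, 0.0281]
orientation: [[0.998, 0.07, -0.0], [0.07, -0.998, 0.001], [-0.0, -0.001, -1.0]]
force: [-0.7, 0.0, -0.2]
grip_width: 0.0001
grip_force: 0.0
[0.50286073 0.10786754 0.02802228]
[0.5029 0.1079 0.028 ] [ 0.16  0.56 -0.78] [[0.998, 0.07, -0.001], [0.07, -0.998, 0.001], [-0.001, -0.001, -1.0]] cam [0.584 0.113 0.152]
```

View pics/both.png

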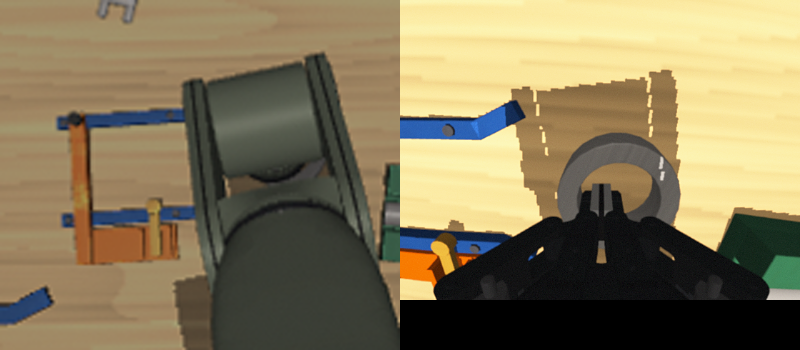

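The wrist half shows the ring behind the fingers at (620,185), the nest's +x wing tip at (515,110) and the roller at (443,250). I'll use the depth map to get the ring's centre and the rail lines from this view.

```bash
cat > r.py <<'E'
from h import *
from scipy.optimize import least_squares
c=load('wrist'); v,u=np.mgrid[0:420,0:560]; px=np.c_[u.ravel(),v.ravel()]
P=depthpts(c,px)*1000; ok=c['range_z'].ravel()>0
hsv=cv2.cvtColor(c['img'],cv2.COLOR_BGR2HSV).reshape(-1,3).astype(int)
tcp=eval(__import__('sys').argv[1]) if len(__import__('sys').argv)>1 else monitor.get_obs()['ee_pos'][:2]*1000
m=ok&(abs(P[:,2]-28)<3)&(hsv[:,1]<60)&(hsv[:,2]>45)&(np.hypot(*(P[:,:2]-tcp).T)<70)&(px[:,1]<300)
Q=P[m,:2]
img=(m.reshape(420,560)*255).astype(np.uint8); img=cv2.morphologyEx(img,cv2.MORPH_OPEN,np.ones((3,3)))
m=img.ravel()>0; Q=onplane(c,px[m],.028)[:,:2]*1000
# annulus: fit centre so that radii lie within 28..42
f=lambda p:np.maximum(0,np.hypot(*(Q-p).T)-42)+np.maximum(0,28-np.hypot(*(Q-p).T))
s=least_squares(f,tcp-[0,11],loss='soft_l1'); print('ring',s.x.round(1),'n',len(Q),'res',f(s.x).mean().round(2),'r',np.percentile(np.hypot(*(Q-s.x).T),[1,99]).round(1),'tcp',tcp)
b=ok&(hsv[:,0]>100)&(hsv[:,0]<125)&(hsv[:,1]>90)&(abs(P[:,2]-12)<3)
B=onplane(c,px[b],.012)[:,:2]*1000
d=np.array([-.0534,.9986]); n=np.array([d[1],-d[0]]); s0=np.array([493,251.8])
L=(B-s0)@np.c_[n,d]
for y in range(-90,60,10):
    k=abs(L[:,1]-y)<5
    for g in (k&(L[:,0]>0),k&(L[:,0]<0)):
        if g.sum()>20: print(y,np.percentile(L[g,0],[2,98]).round(1),g.sum())
print('ring local',((s.x-s0)@np.c_[n,d]).round(1))
E
python3 r.py
```

```text
ring [507.4  95.6] n 7687 res 0.24 r [16.7 42.5] tcp [502.77844354 107.44509189]
-90 [56.7 68.5] 196
-90 [-60.  -55.6] 30
-80 [52.7 68.4] 620
-70 [48.1 64.2] 598
-60 [44.6 59.4] 560
-60 [-49.4 -41.9] 95
-50 [44.4 57.6] 530
-50 [-55.4 -42. ] 238
-40 [44.3 57.9] 353
-40 [-57.5 -41.7] 228
-30 [44.7 57.9] 463
-30 [-57.7 -42.2] 289
-20 [44.6 57.9] 486
-20 [-57.9 -42.4] 147
-10 [44.5 57.9] 473
0 [44.4 57.6] 233
0 [-54.3 -41.6] 118
10 [-57.8 -41.9] 296
20 [-57.6 -41.8] 284
30 [-57.4 -41.7] 225
ring local [   6.  -156.8]
```

The rails check out: lane midline is within 0.5 mm and the angle is good. The ring is 6 mm towards local +x and the TCP 2 mm. Correct sideways while advancing, then look again before the rails.

```bash
python3 -m jog '-2 4 0 0 0 0 0; -1.5 6 0 0 0 0 0; -0.6 6 0 0 0 0 0; -0.3 6 0 0 0 0 0; -0.3 6 0 0 0 0 0' && python3 -m jog '0 0 0 0 0 0 0'; python3 w.py w4.png; python3 r.py | grep ring
```

```text
time: 6.1
ee_pos: [0.4982, 0.1352, 0.0282]
orientation: [[0.998, 0.069, -0.001], [0.069, -0.998, -0.0], [-0.001, 0.0, -1.0]]
force: [0.2, -3.0, -0.1]
grip_width: 0.0
grip_force: 1.1
time: 6.18
ee_pos: [0.4984, 0.136, 0.0284]
orientation: [[0.998, 0.07, 0.0], [0.07, -0.998, 0.001], [0.0, -0.001, -1.0]]
force: [0.1, -0.3, -0.2]
grip_width: 0.0002
grip_force: 0.0
[0.4984 0.136  0.0284] [ 0.13 -0.26 -0.17] [[0.998, 0.07, 0.0], [0.07, -0.998, 0.001], [0.0, -0.001, -1.0]] cam [0.579 0.141 0.152]
ring [500.  121.8] n 7171 res 0.21 r [19.4 42.6] tcp [498.39428427 135.63469003]
ring local [  -0.  -130.2]
```

```bash
python3 -m jog '0.2 5 0 0 0 0 0; 0 5 0 0 0 0 0; -0.2 5 0 0 0 0 0; -0.3 5 0 0 0 0 0; -0.3 5 0 0 0 0 0' && python3 -m jog '-0.3 4 0 0 0 0 0; -0.2 4 0 0 0 0 0; -0.2 4 0 0 0 0 0; -0.2 4 0 0 0 0 0; -0.2 4 0 0 0 0 0';  python3 w.py w5.png; python3 r.py | grep ring
```

```text
time: 6.65
ee_pos: [0.4978, 0.1601, 0.0283]
orientation: [[0.998, 0.069, -0.0], [0.069, -0.998, -0.0], [-0.0, 0.0, -1.0]]
force: [0.3, -3.3, -0.4]
grip_width: -0.0
grip_force: 1.4
time: 7.07
ee_pos: [0.4967, 0.18, 0.0283]
orientation: [[0.998, 0.069, -0.0], [0.069, -0.998, -0.0], [-0.0, 0.0, -1.0]]
force: [-0.0, -3.8, 0.2]
grip_width: -0.0
grip_force: 1.4
[0.4967 0.18   0.0283] [-0.01 -3.76  0.16] [[0.998, 0.069, -0.0], [0.069, -0.998, -0.0], [-0.0, 0.0, -1.0]] cam [0.578 0.185 0.152]
ring [497.5 165. ] n 7096 res 0.19 r [20.3 42.6] tcp [496.84646468 180.82818154]
ring local [ -0.1 -87. ]
```

The ring is on the lane axis in the mouth, 3.5 N of sliding drag. Advance to the roller.

```bash
python3 -m jog '-0.2 3 0 0 0 0 0; -0.2 3 0 0 0 0 0; -0.2 3 0 0 0 0 0; -0.2 3 0 0 0 0 0; -0.1 3 0 0 0 0 0' && python3 -m jog '-0.2 3 0 0 0 0 0; -0.2 3 0 0 0 0 0; -0.1 3 0 0 0 0 0; -0.2 3 0 0 0 0 0;-0.2 3 0 0 0 0 0' && python3 -m jog '-0.1 2 0 0 0 0 0; -0.1 2 0 0 0 0 0; -0.1 2 0 0 0 0 0; -0.1 2 0 0 0 0 0;-0.1 2 0 0 0 0 0';  python3 w.py w6.png; python3 r.py | grep ring
```

```text
time: 7.53
ee_pos: [0.4958, 0.1949, 0.0283]
orientation: [[0.998, 0.069, -0.0], [0.069, -0.998, -0.0], [-0.0, 0.0, -1.0]]
force: [0.3, -3.3, 1.9]
grip_width: 0.0
grip_force: 1.5
time: 7.95
ee_pos: [0.4949, 0.21, 0.0284]
orientation: [[0.998, 0.069, 0.0], [0.069, -0.998, -0.0], [0.0, 0.0, -1.0]]
force: [0.6, -3.1, 0.5]
grip_width: 0.0003
grip_force: 1.5
time: 8.37
ee_pos: [0.4944, 0.2198, 0.0284]
orientation: [[0.998, 0.069, -0.0], [0.069, -0.998, -0.0], [-0.0, 0.0, -1.0]]
force: [0.6, -3.4, 1.8]
grip_width: 0.0001
grip_force: 1.6
[0.4944 0.2198 0.0284] [ 0.6  -3.44  1.82] [[0.998, 0.069, -0.0], [0.069, -0.998, -0.0], [-0.0, 0.0, -1.0]] cam [0.575 0.225 0.152]
ring [495.2 204.7] n 7074 res 0.18 r [20.8 42.6] tcp [494.41510384 220.19904581]
ring local [ -0.3 -47.2]
```

View pics/w6.png

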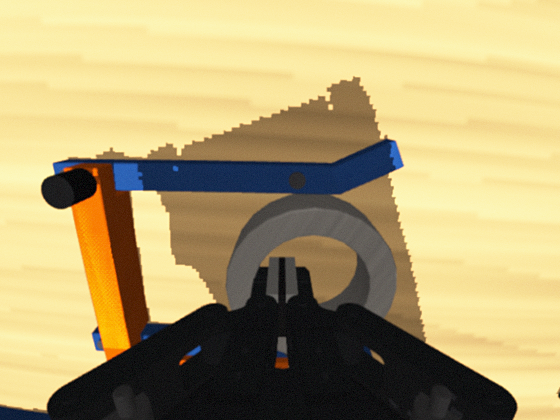

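The wrist view shows the ring at (310,260) running in the lane, the stop bar's near face along (140,260), and a clear lane between. From the top view, home should be near local +4. Push past the roller in small rows, watching the force.

```bash
python3 -m jog '-0.1 2 0 0 0 0 0; -0.1 2 0 0 0 0 0; -0.1 2 0 0 0 0 0; -0.1 2 0 0 0 0 0;-0.1 2 0 0 0 0 0' && python3 -m jog '-0.1 2 0 0 0 0 0; -0.1 2 0 0 0 0 0; -0.1 2 0 0 0 0 0; -0.1 2 0 0 0 0 0;-0.1 2 0 0 0 0 0' && python3 -m jog '-0.1 2 0 0 0 0 0; -0.1 2 0 0 0 0 0; -0.1 2 0 0 0 0 0; -0.1 2 0 0 0 0 0;-0.1 2 0 0 0 0 0';  python3 w.py w7.png; python3 r.py | grep ring; python3 - <<'E'
from h import *
c=load('wrist'); v,u=np.mgrid[0:420,0:560]; px=np.c_[u.ravel(),v.ravel()]
P=depthpts(c,px)*1000; hsv=cv2.cvtColor(c['img'],cv2.COLOR_BGR2HSV).reshape(-1,3).astype(int)
m=(hsv[:,0]>4)&(hsv[:,0]<18)&(hsv[:,1]>170)&(hsv[:,2]>80)&(c['range_z'].ravel()>0)&(P[:,2]>23)&(P[:,2]<30)
d=np.array([-.0534,.9986]); n=np.array([d[1],-d[0]])
L=(onplane(c,px[m],.026)[:,:2]*1000-[493,251.8])@np.c_[n,d]; print(m.sum())
for x in (-20,-10,0,10,20,30):
    k=abs(L[:,0]-x)<4
    if k.sum()>20: print(x,np.percentile(L[k,1],[1,99]).round(1))
E
```

```text
time: 8.83
ee_pos: [0.494, 0.2297, 0.0283]
orientation: [[0.998, 0.07, 0.0], [0.07, -0.998, -0.0], [0.0, 0.0, -1.0]]
force: [0.8, -4.8, 1.1]
grip_width: -0.0
grip_force: 2.6
time: 9.25
ee_pos: [0.4934, 0.2393, 0.0283]
orientation: [[0.998, 0.07, -0.0], [0.07, -0.998, -0.001], [-0.0, 0.001, -1.0]]
force: [0.4, -5.1, 1.4]
grip_width: -0.0002
grip_force: 3.4
time: 9.67
ee_pos: [0.4931, 0.2499, 0.0283]
orientation: [[0.998, 0.069, 0.0], [0.069, -0.998, -0.0], [0.0, 0.0, -1.0]]
force: [1.5, -4.5, 0.9]
grip_width: 0.0004
grip_force: 2.6
[0.4931 0.2499 0.0283] [ 1.48 -4.5   0.94] [[0.998, 0.069, 0.0], [0.069, -0.998, -0.0], [0.0, 0.0, -1.0]] cam [0.574 0.255 0.152]
ring [495.3 235.1] n 7270 res 0.2 r [19.8 42.6] tcp [493.06172418 250.33609171]
ring local [  1.4 -16.8]
3079
-20 [49.1 65.2]
-10 [48.8 65.1]
0 [48.7 64.9]
10 [48.7 64.9]
20 [48.4 64.6]
30 [48.6 64.8]
```

```bash
python3 -m jog '-0.1 1.5 0 0 0 0 0; -0.1 1.5 0 0 0 0 0; -0.1 1.5 0 0 0 0 0; -0.1 1.5 0 0 0 0 0;-0.1 1.5 0 0 0 0 0' && python3 -m jog '-0.1 1.5 0 0 0 0 0; -0.1 1.5 0 0 0 0 0; -0.1 1.5 0 0 0 0 0; 0 1 0 0 0 0 0;-0.1 1 0 0 0 0 0' && python3 -m jog '0 0 0 0 0 0 0';  python3 w.py w8.png; python3 r.py | grep ring
```

```text
time: 10.13
ee_pos: [0.4923, 0.2573, 0.0283]
orientation: [[0.998, 0.069, -0.0], [0.069, -0.998, -0.0], [-0.0, 0.0, -1.0]]
force: [1.0, -4.8, 1.0]
grip_width: 0.0002
grip_force: 2.6
time: 10.55
ee_pos: [0.4919, 0.2638, 0.0283]
orientation: [[0.998, 0.069, -0.0], [0.069, -0.998, -0.0], [-0.0, 0.0, -1.0]]
force: [1.1, -3.7, 0.5]
grip_width: 0.0004
grip_force: 2.6
time: 10.63
ee_pos: [0.492, 0.2639, 0.0283]
orientation: [[0.998, 0.069, -0.0], [0.069, -0.998, 0.0], [-0.0, -0.0, -1.0]]
force: [0.1, -2.6, 0.0]
grip_width: -0.0001
grip_force: 2.1
[0.492  0.2639 0.0283] [ 0.13 -2.56  0.04] [[0.998, 0.069, -0.0], [0.069, -0.998, 0.0], [-0.0, -0.0, -1.0]] cam [0.573 0.269 0.152]
ring [494.5 249.1] n 7337 res 0.22 r [18.8 42.6] tcp [491.93859278 263.93002093]
ring local [ 1.4 -2.7]
```

```bash
python3 -m jog '-0.1 1 0 0 0 0 0; 0 1 0 0 0 0 0; -0.1 1 0 0 0 0 0; 0 1 0 0 0 0 0;0 0.6 0 0 0 0 0' && python3 -m jog '0 0.6 0 0 0 0 0; 0 0.5 0 0 0 0 0; 0 0.5 0 0 0 0 0; 0 0.5 0 0 0 0 0'
```

```text
time: 11.1
ee_pos: [0.492, 0.2687, 0.0283]
orientation: [[0.998, 0.069, 0.0], [0.069, -0.998, 0.0], [0.0, -0.0, -1.0]]
force: [1.0, -1.8, 0.1]
grip_width: -0.0003
grip_force: 1.9
time: 11.43
ee_pos: [0.4919, 0.2705, 0.0283]
orientation: [[0.998, 0.069, 0.0], [0.069, -0.998, -0.0], [0.0, 0.0, -1.0]]
force: [-0.1, -2.0, 0.7]
grip_width: -0.0002
grip_force: 1.8
```

```bash
python3 -m jog '0 0.5 0 0 0 0 0; 0 0.4 0 0 0 0 0; 0 0.4 0 0 0 0 0' && python3 -m jog '0 0.4 0 0 0 0 0; 0 0.4 0 0 0 0 0';python3 w.py w9.png; python3 r.py | grep ring
```

```text
time: 11.68
ee_pos: [0.4917, 0.2717, 0.0283]
orientation: [[0.998, 0.069, -0.0], [0.069, -0.998, -0.0], [-0.0, 0.0, -1.0]]
force: [0.2, -3.6, 0.6]
grip_width: -0.0004
grip_force: 1.9
time: 11.85
ee_pos: [0.4917, 0.2724, 0.0283]
orientation: [[0.998, 0.069, -0.0], [0.069, -0.998, -0.0], [-0.0, 0.0, -1.0]]
force: [1.4, -2.1, 1.0]
grip_width: 0.0
grip_force: 1.9
[0.4917 0.2724 0.0283] [ 1.39 -2.09  1.  ] [[0.998, 0.069, -0.0], [0.069, -0.998, -0.0], [-0.0, 0.0, -1.0]] cam [0.573 0.278 0.152]
ring [493.8 257.5] n 7281 res 0.21 r [19.4 42.6] tcp [491.68286179 272.53130002]
ring local [1.1 5.7]
```

```bash
python3 -m jog '0 0.4 0 0 0 0 0; 0 0.4 0 0 0 0 0' && python3 -m jog '0 0.4 0 0 0 0 0; 0 0.3 0 0 0 0 0' && python3 -m jog '0 0.3 0 0 0 0 0; 0 0.3 0 0 0 0 0'
```

```text
time: 12.07
ee_pos: [0.4917, 0.2733, 0.0283]
orientation: [[0.998, 0.069, -0.0], [0.069, -0.998, -0.0], [-0.0, 0.0, -1.0]]
force: [-0.0, -3.0, 0.4]
grip_width: 0.0
grip_force: 1.9
time: 12.23
ee_pos: [0.4917, 0.274, 0.0283]
orientation: [[0.998, 0.069, -0.0], [0.069, -0.998, -0.0], [-0.0, 0.0, -1.0]]
force: [0.6, -3.5, 1.3]
grip_width: -0.0001
grip_force: 2.4
time: 12.4
ee_pos: [0.4917, 0.2741, 0.0283]
orientation: [[0.998, 0.07, -0.0], [0.07, -0.998, -0.001], [-0.0, 0.001, -1.0]]
force: [-0.2, -6.4, 1.9]
grip_width: 0.0004
grip_force: 3.5
```

The stop is felt. Press gradually towards 10–12 N.

```bash
python3 -m jog '0 0.3 0 0 0 0 0' && python3 -m jog '0 0.2 0 0 0 0 0; 0 0 0 0 0 0 0'
```

```text
time: 12.48
ee_pos: [0.4917, 0.2741, 0.0283]
orientation: [[0.998, 0.07, -0.0], [0.07, -0.998, -0.002], [-0.001, 0.002, -1.0]]
force: [1.0, -7.2, 1.9]
grip_width: 0.0
grip_force: 4.0
time: 12.65
ee_pos: [0.4917, 0.2741, 0.0283]
orientation: [[0.998, 0.07, -0.001], [0.07, -0.998, -0.002], [-0.001, 0.002, -1.0]]
force: [0.6, -7.2, 2.1]
grip_width: -0.0003
grip_force: 3.9
```

```bash
python3 -m jog '0 0.4 0 0 0 0 0; 0 0 0 0 0 0 0' && python3 -m jog '0 0.3 0 0 0 0 0; 0 0 0 0 0 0 0'
```

```text
time: 12.82
ee_pos: [0.4917, 0.2743, 0.0284]
orientation: [[0.998, 0.07, -0.001], [0.07, -0.998, -0.002], [-0.001, 0.002, -1.0]]
force: [1.1, -7.3, 2.5]
grip_width: -0.0001
grip_force: 4.4
time: 12.98
ee_pos: [0.4916, 0.2743, 0.0283]
orientation: [[0.998, 0.07, -0.001], [0.07, -0.998, -0.003], [-0.001, 0.003, -1.0]]
force: [0.4, -8.3, 2.8]
grip_width: -0.0001
grip_force: 4.8
```

```bash
python3 -m jog '0 0.5 0 0 0 0 0; 0 0 0 0 0 0 0' && python3 -m jog '0 0.5 0 0 0 0 0; 0 0 0 0 0 0 0; 0 0 0 0 0 0 0; 0 0 0 0 0 0 0'; python3 w.py w10.png; python3 r.py | grep ring
```

```text
time: 13.15
ee_pos: [0.4914, 0.2745, 0.0284]
orientation: [[0.998, 0.07, -0.001], [0.07, -0.998, -0.003], [-0.002, 0.003, -1.0]]
force: [0.9, -10.3, 4.6]
grip_width: 0.0001
grip_force: 5.4
time: 13.48
ee_pos: [0.4913, 0.2747, 0.0283]
orientation: [[0.998, 0.07, -0.002], [0.07, -0.998, -0.004], [-0.002, 0.004, -1.0]]
force: [1.3, -10.7, 4.3]
grip_width: 0.0
grip_force: 6.0
[0.4913 0.2747 0.0283] [  1.27 -10.68   4.32] [[0.998, 0.07, -0.002], [0.07, -0.998, -0.004], [-0.002, 0.004, -1.0]] cam [0.572 0.28  0.152]
ring [492.4 259.3] n 7066 res 0.18 r [21.1 42.6] tcp [491.24778748 274.66735277]
ring local [-0.2  7.6]
```

View pics/w10.png

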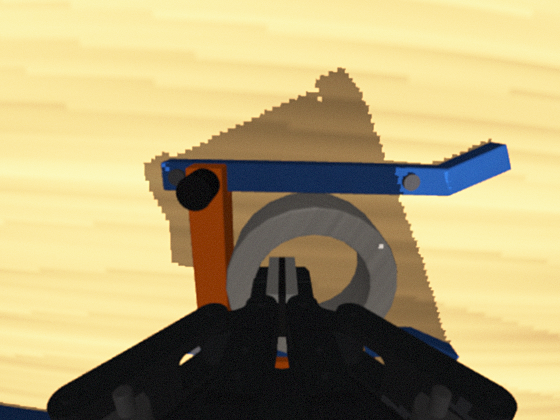

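The ring at (312,255) sits tight against the stop bar (230,260), with 10.7 N held for 0.3 s and the ring at local (-0.2, 7.6). Now back off to the bore centre.

```bash
python3 -m jog '0 -1 0 0 0 0 0; 0 -1 0 0 0 0 0; 0 -2 0 0 0 0 0; 0 -2 0 0 0 0 0; 0 -2 0 0 0 0 0' && python3 -m jog '0 -2 0 0 0 0 0; 0 -2 0 0 0 0 0; 0 -2 0 0 0 0 0; 0.5 -1 0 0 0 0 0; 0 0 0 0 0 0 0'; python3 w.py w11.png; python3 r.py | grep ring
```

```text
time: 13.95
ee_pos: [0.4921, 0.2693, 0.0284]
orientation: [[0.998, 0.069, 0.001], [0.069, -0.998, 0.001], [0.001, -0.001, -1.0]]
force: [0.2, -0.3, -0.7]
grip_width: -0.0003
grip_force: 0.0
time: 14.37
ee_pos: [0.4924, 0.2616, 0.0284]
orientation: [[0.998, 0.069, 0.0], [0.069, -0.998, -0.0], [0.0, 0.0, -1.0]]
force: [-0.2, -0.2, 0.4]
grip_width: -0.0001
grip_force: 0.0
[0.4924 0.2616 0.0284] [-0.18 -0.23  0.36] [[0.998, 0.069, 0.0], [0.069, -0.998, -0.0], [0.0, 0.0, -1.0]] cam [0.573 0.267 0.152]
ring [492.  259.7] n 7130 res 0.3 r [12.4 42.7] tcp [492.45098034 261.7086612 ]
ring local [-0.6  8. ]
```

Zero force, and the ring has not moved. Rise clear.

```bash
python3 -m jog '0 0 -0 0 0 0 0; 0 0 10 0 0 0 0; 0 0 20 0 0 0 0; 0 0 30 0 0 0 0; 0 0 40 0 0 0 0' && python3 -m jog '0 0 40 0 0 0 0; 0 0 30 0 0 0 0; 0 0 10 0 0 0 0; 0 0 0 0 0 0 0; 0 0 0 0 0 0 0'; python3 w.py w12.png; python3 r.py | grep ring
```

```text
time: 14.83
ee_pos: [0.4908, 0.2611, 0.1279]
orientation: [[0.998, 0.069, -0.005], [0.069, -0.998, -0.003], [-0.005, 0.002, -1.0]]
force: [0.8, 0.4, -0.6]
grip_width: 0.0003
grip_force: 0.0
time: 15.25
ee_pos: [0.4919, 0.2616, 0.2082]
orientation: [[0.998, 0.069, -0.0], [0.069, -0.998, -0.0], [-0.0, 0.0, -1.0]]
force: [0.0, -0.1, -0.2]
grip_width: 0.0001
grip_force: 0.0
[0.4919 0.2616 0.2082] [ 0.04 -0.15 -0.17] [[0.998, 0.069, -0.0], [0.069, -0.998, -0.0], [-0.0, 0.0, -1.0]] cam [0.573 0.267 0.332]
ring [493.4 260.3] n 2551 res 0.0 r [27.9 41.7] tcp [491.37069254 261.34847529]
ring local [0.8 8.4]
```

View pics/w12.png

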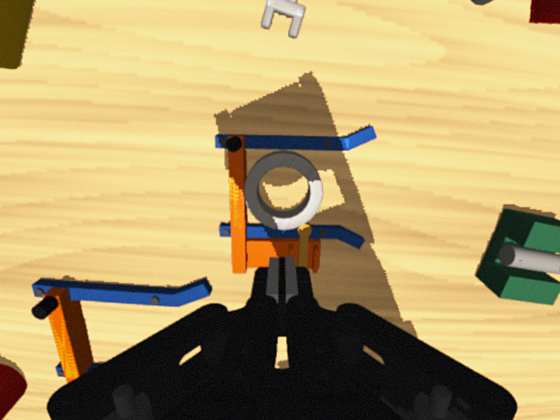

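The ring sits in the nest at (284,191) against the stop, with the brass roller at (304,230) behind it. I'll check how far the roller stands in the lane.

```bash
python3 - <<'E'
from h import *
c=load('wrist')
d=np.array([-.0534,.9986]); n=np.array([d[1],-d[0]])
hsv=cv2.cvtColor(c['img'],cv2.COLOR_BGR2HSV)
v,u=np.mgrid[215:262,285:325]; px=np.c_[u.ravel(),v.ravel()]
P=depthpts(c,px)*1000
h=hsv[px[:,1],px[:,0]].astype(int)
m=(h[:,0]>16)&(h[:,0]<30)&(h[:,1]>120)&(P[:,2]>10)
L=np.c_[(P[m,:2]-[493,251.8])@np.c_[n,d],P[m,2]]
print(m.sum(),np.percentile(L,[1,50,99],axis=0).round(1))
cv2.imwrite('pics/c12.png',cv2.resize(c['img'][130:280,210:390],None,fx=4,fy=4,interpolation=cv2.INTER_CUBIC))
E
```

```text
335 [[-83.  -22.2  20.2]
 [-56.5 -15.7  22.3]
 [-36.5  -8.9  25.7]]
```

View pics/c12.png

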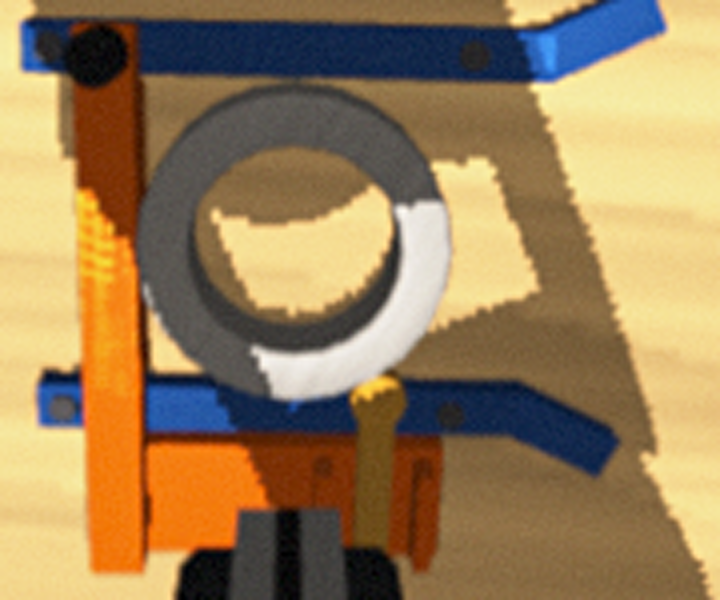

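The roller tip reaches local x of about -36 mm, and fully out is -35 mm, so it is out behind the ring. The ring touches the stop, and the robot touches nothing.

```bash
python3 -c "
from bench import robot; print(robot.job_done())"
```

```text
the job is handed in; nothing more can be done
None
```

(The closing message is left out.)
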